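# Unhitch the phone press and hold its arm up

### The job

A phone is clamped in the bench press. Push the press's sprung safety lever down until its detent keeps it down by itself and take the hand off it; then pull the latch knob sideways against its spring, lift the clamp arm's front end off the ball and finish still holding the arm raised and steady, its front end about 8 cm above where it lay, so that a colleague can take the phone out. Leave the phone and the tools lying round the press where they are.

Things in the scene. Friction and masses are not known exactly. Their poses are not given: they have to be found in the camera images.
- press: Phone press fixed to the desk: light grey base plate 310 x 155 x 12 mm (x -175 to +135, y -60 to +95 mm). Origin: on the desk surface under the clamp arm's centre line. x points to its rear (hinge end), y to its left (the pull side, where the safety lever lies), z up; all 'press frame' offsets use these axes. A detent block (x -155 to -135, y +68 to +88, top 38 mm) stands left of the pedal.
- coupler_top (a point): Centre of the top of the dark coupler box, 44 x 38 mm, at the front end of the clamp arm (arm 24 mm wide, along x, top 58 mm above the desk), sitting over a flat-bottomed steel ball of 24 mm diameter. Press frame, arm down: x = -100, y = 0, z = 64 mm. Axes as the arm.
- pedal_top (a point): Centre of the top of the black square pedal (26 x 26 mm) at the front end of the safety lever; press frame: x = -152, y = +52, z = 72 mm with the lever up, x = -155, z = 48 mm when down. Push straight down about 25 mm: 1 N at first, some 5 to 9 N to click past the detent in the last third, then a hard stop. Axes as the lever.
- lever (a joint): Safety lever angle, rad: 0 up (its gate stands beside the latch and blocks it), grows as the pedal is pressed (pivot 175 mm behind the pedal), hard stop at 0.15; the detent clicks in close to the stop and then keeps it at about 0.135 to 0.142. Released before that it springs back up.
- knob_mid (a point): Centre of the black pull knob: an upright disc, 28 mm diameter, 12 mm thick, flat faces to the press's +y and -y, on a steel stem; press frame, arm down and latch home: x = -100, y = +32, z = 90 mm. Nothing stands beside it above the coupler's top (64 mm): pinch its flat faces from above. Axes as the clamp arm (y is the pull direction).
- latch (a joint): Latch slide, m: 0 home (under the ball, arm locked), grows as the knob is pulled to the press's +y; stop at 0.018. Its spring pulls back with 4.5 N at 0, 9 N at 0.018. Beyond about 0.007 it is clear of the ball; let go, it springs back. It slides in the clamp arm, so lifting the knob while it is pulled lifts the arm.
- clamp_arm (a joint): Clamp arm angle, rad: 0 lying down, grows as the front end rises, stop at 0.8. Free hinge: the arm (about 0.45 kg, some 2 to 3 N at the knob) falls if let go. 0.12 clears the ball; the front end rises 80 mm at 0.38.
- pivot (a point): Hinge line of the clamp arm at the rear of the press (x = +118, y = 0, z = 50 mm in the press frame; the line runs along the press's y). 218 mm behind the knob.
- phone: Dark phone, 140 x 67 x 8 mm, lying lengthwise in the nest of the press under the arm's pad; origin at the centre of its underside.
- pry_bar: Flat steel pry bar, 138 x 10 x 5 mm, lying left of the press; to be left alone. Origin at the centre of its underside.
- lifter: Red suction lifter with a ring, 43 mm in diameter and 37 mm high, right of the press; to be left alone. Origin at the centre of its underside.
- small_driver: Small screwdriver with a red and white handle, 102 x 13 x 13 mm, lying right of the press; to be left alone. Origin at the centre of its underside.
Things that resemble listed ones, but are neither listed nor needed, are in the scene too. Leave any purple look-alike of the phone alone.

How it is judged:
By the outcome, as a careful person would: the job done as asked, in the order asked, and still so for the second after the job is handed in, while the arm keeps its last pose, push and grip.
It also fails if it takes over 45 s, if anything falls off the work surface, if the arm or the gripper's body presses on something with over 40 N, if the wrist force passes 120 N, or if a joint passes its speed limit or range.

### The arm

A 6-joint arm with a two-finger parallel gripper is mounted at the origin on a cart in front of the work surface, level with it; the furniture and walls round the work are solid. World frame = base frame: x ahead of the robot, y to its left, z up, the work surface at z = 0. Lengths are in m, angles in rad, forces in N, time in s.
With the tool pointing down it reaches from about 0.3 to 0.875 m from the base axis. Payload 6.4 kg.
Tool frame: the origin (TCP) lies midway between the tips of the shut fingers; the grasp point (between the pads) lies 19 mm behind it; z points along the fingers, y is the line along which they close (so a half turn about z gives the same grasp; the last joint's range is limited). The gripper opens to 85 mm and grips with 20 to 120 N. Pads are 22 mm wide; open, the fingers measure 114 mm over their backs; the gripper's body (76 mm by 85 mm) begins 54 mm behind the grasp point. The pads swing forward as they close: fully open they stand 13 mm farther back than shut.
Start: joints at [1.09, 0.181, 1.607, -0, 1.354, -0.206], TCP at [0.156, 0.553, 0.211] pointing down, gripper open.
Joint ranges: [-2.99, 2.99], [-0.89, 2.07], [0.3, 2.58], [-1.14, 4.28], [0, 2.63], [-3.12, 3.12]. Speed limits (rad/s): [2.57, 2.57, 3.01, 3.14, 3.14, 3.14].

### API

Orientations are given as a unit quaternion [w, x, y, z].
In Python, from bench import ctrl gives the robot as it stands.
- The arm moves only by the tool send_rows, never from a script. Its argument "motion" is a list of rows, each a list of 7 numbers: the turn, a rotation vector about the tool's x, y, z in degrees, then the shift along the tool's x, y, z in mm, then the closure, from -1 (fully open) to 1 (shut). In form: [[rx, ry, rz, tx, ty, tz, grip], ...]. A call has exactly 10 rows; each row shifts and turns the commanded pose from where the row before left it, along the tool's axes as they then stand; what a row does not reach is not made up. A row lasts 1/10 s, in which the tool goes at most 50 mm and 8.59 degrees, less where a joint would pass 70% of its speed; a pose out of reach is approached as far as the arm can. A call is refused whole if a number of a shift passes 50 or a number of a turn 8.59, either way. A call with a gripper value outside its range is refused whole. The fingers move at their own pace and stop on an object; the grip force is fixed at half the most. Time passes only in rows, so rows that do not move let the fingers close, or fill a call up. It gives the time, the measured TCP pose, the force, the opening and the grip force at its end, in the units of the state.
- ctrl.get_obs(): the state, without advancing time (a new reading comes with each control period).
- ctrl.camera(name): name is "side" or "top" or "wrist"; returns a dict with "color" (384x512x3 uint8, red, green, blue), "z_map" (384x512 float32, m along the optical axis (not along the pixel's ray), 0 where there is no reading), "mtx" (3x3 intrinsics, pixels), "k1" (the pictures are not rectified: a ray, as slopes to the right and down, at radius r is drawn at 1 + k1 r^2 times it, then the intrinsics apply), "extrinsics" (4x4, takes a point from camera to world coordinates); the wrist camera has in their place "hand_eye" (4x4, takes a point from camera to tool coordinates, whose origin is the TCP and whose axes are the flange's). Camera axes: x right, y down, z forward; pixel columns grow to the right and rows downward; lengths in m; the calibration is good to about 2 mm. A picture is of the moment at which its call begins: read the wrist's pose just before it.
- ctrl.hand_in(): hands the job in; it is judged then, once.
The state is a dict: "time_s": time; "q": joint angles; "dq": joint speeds; "joint_efforts": joint torques, N m; "eef_pos": TCP position; "eef_rot": TCP orientation; "wrist_force": force on the tool from outside, world axes, zero at the start; "torque": the same for the moment, N m; "opening": opening from 0.0 (shut) to 1.0 (fully open); "grasp_force": force on a finger pad.
Only numpy, scipy, OpenCV 4.12 (cv2) and the standard library are available. Lean on these libraries where they do the work, as an engineer would, in place of code of your own. Each camera call takes 0.05 s, during which the arm holds its last target. There are 200 camera calls.

## Working session

There is one attempt and no reset: what is moved stays moved. The work goes in short steps, Python scripts to look and compute and a tool call to move; the robot and the scene stay as the last step left them, time stands still between calls to the robot, and variables do not carry over. Pictures are saved under pics/ and viewed, at most 10 in all, crops included, and the job is handed in when it is done.

Besides the shell and the picture viewer there is one more tool, called after ">>>" as name([rows], argument=value, ...), one row to a line, values as JSON. send_rows: Moves the arm, as the interface text tells. Its arguments: {"type":"object","properties":{"motion":{"type":"array","items":{"type":"array","items":{"type":"number"}}}},"required":["motion"]}

```bash
mkdir -p pics; ls; python3 - <<'E'
from bench import ctrl
import cv2,numpy as np,pickle
o=ctrl.get_obs();print(o)
d={}
for n in("top","side"):
    c=ctrl.camera(n);d[n]=c
    cv2.imwrite(f"pics/{n}0.png",c["color"][:,:,::-1]);print(n,c["mtx"],c["k1"],c["extrinsics"])
pickle.dump(d,open("d0.pkl","wb"))
E
```

```text
pics
{'time_s': 0.0, 'q': array([ 1.08967900e+00,  1.81528194e-01,  1.60803769e+00, -3.84445247e-05,
        1.35376848e+00, -2.06306400e-01]), 'dq': array([ 5.13889286e-04,  9.68277492e-04, -7.92739610e-04,  1.81078932e-03,
       -2.21943303e-03,  6.64372510e-05]), 'joint_efforts': array([-4.46597214e-04, -4.44858134e+01, -3.51338947e+01, -8.55812368e-05,
        8.89572082e-03,  5.09565416e-05]), 'eef_pos': array([0.15575306, 0.5528859 , 0.20977705]), 'eef_rot': array([-2.75795378e-04,  1.36969329e-01,  9.90574906e-01, -8.26246312e-04]), 'wrist_force': array([0.26552925, 0.36679776, 0.23113038]), 'torque': array([ 0.00811954, -0.01769921, -0.04226988]), 'grasp_force': 0.0, 'opening': 0.9980231692576715}
top [[439.36040798   0.         242.52237385]
 [  0.         439.36040798 191.31713946]
 [  0.           0.           1.        ]] 0.059592101262754146 [[ 0.00785054 -0.98944285  0.14471082  0.41755555]
 [-0.99996509 -0.00818217 -0.00169668  0.08917384]
 [ 0.00286282 -0.14469245 -0.98947254  1.07783522]
 [ 0.          0.          0.          1.        ]]
side [[445.74043185   0.         257.92059324]
 [  0.         445.74043185 188.59023738]
 [  0.           0.           1.        ]] -0.11817255034218348 [[ 0.99629857 -0.04672996  0.07214894  0.51523145]
 [-0.08582299 -0.49333935  0.86559269 -0.658369  ]
 [-0.0048552  -0.8685808  -0.49552379  0.51815011]
 [ 0.          0.          0.          1.        ]]
```

View pics/top0.png

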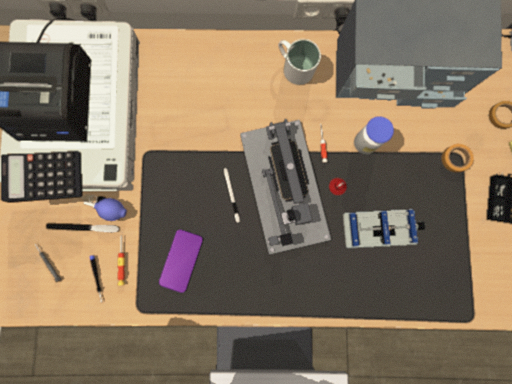

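View pics/side0.png

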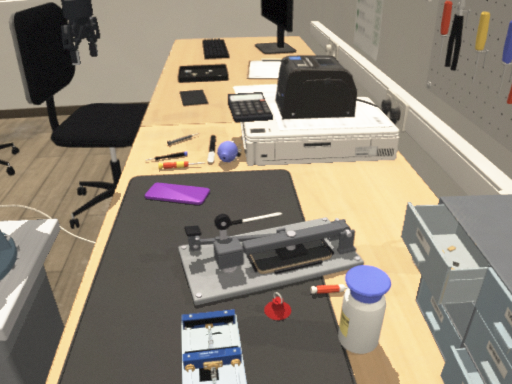

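The top view shows the press (base plate about (285,188)), hinge end up in the picture. The coupler is near (300,215), the knob near (283,215) and the pedal near (288,240). The side view shows the knob disc at (223,220) and the pedal at (193,232). The purple phone at (181,260) is a decoy, and the blue fixture at (383,228) is also not the press.

```bash
cat > h.py <<'E'
import numpy as np,cv2
def ray(c,uv,E=None):
    E=c["extrinsics"] if E is None else E
    m=c["mtx"];p=np.array([(uv[0]-m[0,2])/m[0,0],(uv[1]-m[1,2])/m[1,1]]);s=p.copy()
    for _ in range(20): s=p/(1+c["k1"]*(s@s))
    return E[:3,3],E[:3,:3]@np.array([s[0],s[1],1])
def onz(c,uv,z,E=None):
    o,d=ray(c,uv,E);return o+d*(z-o[2])/d[2]
def two(r1,r2):
    (a,u),(b,v)=r1,r2
    t=np.linalg.lstsq(np.c_[u,-v],b-a,rcond=None)[0]
    p,q=a+u*t[0],b+v*t[1];return (p+q)/2,np.linalg.norm(p-q)
def proj(c,P,E=None):
    E=c["extrinsics"] if E is None else E
    q=E[:3,:3].T@(np.array(P)-E[:3,3]);s=q[:2]/q[2];s=s*(1+c["k1"]*(s@s))
    return s*np.diag(c["mtx"])[:2]+c["mtx"][:2,2]
E
python3 - <<'E'
import pickle,cv2,numpy as np
from h import *
d=pickle.load(open("d0.pkl","rb"))
t=d["top"];im=t["color"]
hsv=cv2.cvtColor(im,cv2.COLOR_RGB2HSV)
print(hsv[240,318],hsv[135,260],hsv[300,220])
m=((hsv[:,:,2]>70)&(hsv[:,:,1]<60)).astype(np.uint8); m[:,:235]=0;m[:,335:]=0;m[:112]=0;m[260:]=0
m=cv2.morphologyEx(m,cv2.MORPH_CLOSE,np.ones((3,3)))
cs,_=cv2.findContours(m,cv2.RETR_EXTERNAL,cv2.CHAIN_APPROX_NONE);k=max(cs,key=cv2.contourArea)
P=np.array([onz(t,p,0.012)[:2] for p in k[:,0]],np.float32)
r=cv2.minAreaRect(P);print(r,cv2.boxPoints(r))
a=cv2.resize(im[105:265,225:345][:,:,::-1],None,fx=3.7,fy=3.7,interpolation=cv2.INTER_CUBIC)
s=d["side"]["color"][190:310,165:375][:,:,::-1]
s=cv2.resize(s,(int(592*210/120*0.33),int(592*.33)),interpolation=cv2.INTER_CUBIC)
C=np.zeros((592,800,3),np.uint8);C[:a.shape[0],:a.shape[1]]=a;C[:s.shape[0],450:450+s.shape[1]]=s[:,:350]
cv2.imwrite("pics/crop0.png",C)
E
```

```text
[ 22  25 153] [ 14  21 160] [18 46 66]
((0.5840504169464111, -0.016636624932289124), (0.3469816744327545, 0.24513602256774902), 0.5591704845428467) [[ 0.40937167  0.10423242]
 [ 0.41176397 -0.14089194]
 [ 0.75872916 -0.13750567]
 [ 0.75633687  0.10761869]]
```

View pics/crop0.png

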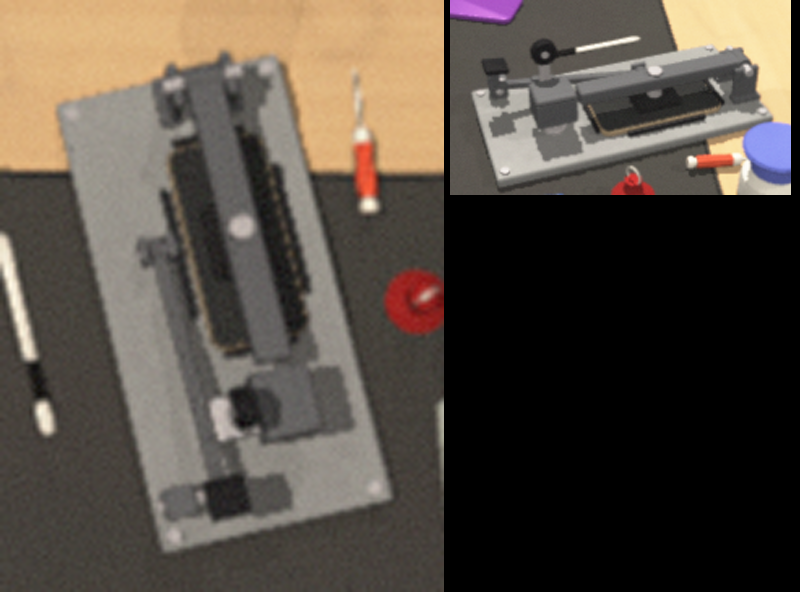

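The crop shows the plate corners at (58,105), (280,57), (391,497) and (163,551). The pedal is at (227,497), a black square, the knob at (243,408), and the coupler at (290,402). Other black things that could be taken for these are the nest and phone at (240,250) and the pedal's shadow at (270,492). The choice fits the description in both views.

```bash
cat >> h.py <<'E'
def fit(A,B):
    ca,cb=A.mean(0),B.mean(0);a,b=A-ca,B-cb
    th=np.arctan2((a[:,0]*b[:,1]-a[:,1]*b[:,0]).sum(),(a*b).sum())
    R=np.array([[np.cos(th),-np.sin(th)],[np.sin(th),np.cos(th)]]);return th,R,cb-R@ca
E
python3 - <<'E'
import pickle
from h import *
d=pickle.load(open("d0.pkl","rb"));t,s=d["top"],d["side"]
f=lambda x,y:(225+x/3.7-.4,105+y/3.7-.4); g=lambda x,y:(165+(x-450)/1.628-.2,190+y/1.628-.2)
A=np.array([[135,95],[135,-60],[-175,-60],[-175,95]])/1e3
B=np.array([onz(t,f(*p),.012)[:2] for p in[(58,105),(280,57),(391,497),(163,551)]])
th,R,T=fit(A,B);print(th,T,B-(A@R.T+T))
w=lambda x,y:R@[x/1e3,y/1e3]+T
for n,x,y,z,a,b in(("pedal",-152,52,.072,f(227,497),g(496,66)),("knob",-100,32,.09,f(243,408),g(543,51))):
    print(n,w(x,y),onz(t,a,z),two(ray(t,a),ray(s,b)),onz(s,b,z))
print("coup",w(-100,0),onz(t,f(290,402),.064))
E
```

```text
0.23135255305490013 [ 0.61306345 -0.0282438 ] [[-0.00204817 -0.0010666 ]
 [-0.0030175  -0.0002498 ]
 [ 0.00286486  0.00194272]
 [ 0.00220081 -0.00062632]]
pedal [ 0.45318986 -0.01248196] [ 0.45600428 -0.01222403  0.072     ] (array([ 0.4554603 , -0.01243701,  0.07053774]), np.float64(0.0012064767719838438)) [ 0.45506042 -0.01463732  0.072     ]
knob [ 0.50839032 -0.0200258 ] [ 0.50928059 -0.02054255  0.09      ] (array([ 0.50763239, -0.02037825,  0.09226859]), np.float64(0.0028699955872207943)) [ 0.50616061 -0.01726391  0.09      ]
coup [ 0.51572774 -0.05117323] [ 0.51571664 -0.05280771  0.064     ]
```

>>> send_rows([
  [0,0,0,-31.5,-33,0,1],
  [0,0,0,-31.5,-33,0,1],
  [0,0,0,-31.5,-33,0,1],
  [0,0,0,-31.5,-33,0,1],
  [0,0,0,-31.5,-33,0,1],
  [0,0,0,-31.5,-33,0,1],
  [0,0,0,-31.5,-33,0,1],
  [0,0,0,-31.5,-33,0,1],
  [0,0,0,-31.5,-33,0,1],
  [0,0,0,-31.5,-33,0,1],
])

```text
time_s: 1.1
eef_pos: [0.3699, 0.1486, 0.2106]
eef_rot: [0.0, 0.137, 0.991, 0.0]
wrist_force: [0.8, 1.1, -0.5]
opening: 0.001
grasp_force: 0.0
```

>>> send_rows([
  [0,0,0,-31.5,-33,0,1],
  [0,0,0,-31.5,-33,0,1],
  [0,0,0,-31.5,-33,0,1],
  [0,0,0,-31.5,-33,0,1],
  [0,0,-7.25,0,0,0,1],
  [0,0,-7.25,0,0,0,1],
  [0,0,-7.25,0,0,0,1],
  [0,0,-7.25,0,0,0,1],
  [0,0,0,0,0,0,1],
  [0,0,0,0,0,0,1],
])

```text
time_s: 2.1
eef_pos: [0.4549, -0.0108, 0.2104]
eef_rot: [-0.0, -0.114, 0.994, 0.0]
wrist_force: [0.4, 0.1, -0.5]
opening: 0.002
grasp_force: 0.0
```

```bash
python3 - <<'E'
from bench import ctrl
import cv2,pickle
o=ctrl.get_obs();c=ctrl.camera("wrist");pickle.dump((o,c),open("w1.pkl","wb"))
print(o["eef_pos"],o["eef_rot"],o["wrist_force"],o["q"],o["time_s"],c["hand_eye"],c["mtx"],c["k1"])
cv2.imwrite("pics/w1.png",c["color"][:,:,::-1])
E
```

```text
[ 0.45487653 -0.01080716  0.21043429] [-2.61288781e-04 -1.13766930e-01  9.93507427e-01  1.02307960e-04] [ 0.41032847  0.11274356 -0.5314901 ] [-2.85623965e-01 -9.63469707e-02  1.89525515e+00 -1.52268412e-05
  1.34324549e+00 -2.08444443e+00] 2.1 [[ 3.22987589e-04 -9.55247793e-01 -2.95806609e-01  7.45677185e-02]
 [ 9.99999947e-01  3.22078634e-04  5.17996111e-05  1.51281715e-03]
 [ 4.57915245e-05 -2.95806610e-01  9.55247846e-01 -1.62955173e-01]
 [ 0.00000000e+00  0.00000000e+00  0.00000000e+00  1.00000000e+00]] [[324.70712383   0.         259.37770867]
 [  0.         324.70712383 191.09593297]
 [  0.           0.           1.        ]] -0.03348662082769315
```

View pics/w1.png

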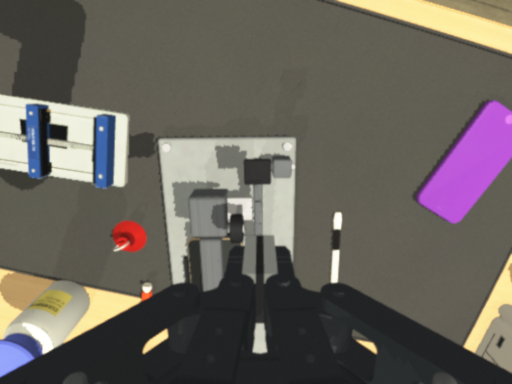

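The wrist view shows the pedal at (258,171), the knob at (237,228), the coupler top at (209,211), and the plate's front corners at (159,139) and (296,138).

```bash
cat >> h.py <<'E'
from scipy.spatial.transform import Rotation
def wE(o,c):
    q=o["eef_rot"];E=np.eye(4);E[:3,:3]=Rotation.from_quat([*q[1:],q[0]]).as_matrix();E[:3,3]=o["eef_pos"];return E@c["hand_eye"],E
E
python3 - <<'E'
import pickle
from h import *
o,c=pickle.load(open("w1.pkl","rb"));E,Tl=wE(o,c)
g=cv2.cvtColor(c["color"],cv2.COLOR_RGB2GRAY)
def blob(x0,x1,y0,y1,th):
    m=(g[y0:y1,x0:x1]<th).astype(np.uint8);n,l,s,ce=cv2.connectedComponentsWithStats(m);i=1+s[1:,4].argmax();print(s[i]);return ce[i]+[x0,y0]
p=blob(240,272,152,190,45);k=blob(226,247,208,245,45);print(p,k)
for uv,z in((p,.072),(k,.09),((209,211),.064),((159,139),.012),((296,138),.012)):
    P=onz(c,uv,z,E);print(P,"tool mm",((np.linalg.inv(Tl)@[*P,1])[:3]*1e3).round(1))
print(c["z_map"][int(p[1]),int(p[0])],c["z_map"][int(k[1]),int(k[0])])
E
```

```text
[16  8  3  1  3]
[ 5  7 12  9 87]
[257. 160.] [236.36781609 218.86206897]
[ 0.4433102  -0.01419851  0.072     ] tool mm [ 12.   -0.7 138.4]
[ 0.49877508 -0.02118555  0.09      ] tool mm [-40.5 -20.1 120.4]
[ 0.50738982 -0.04963212  0.064     ] tool mm [-42.4 -49.7 146.4]
[ 0.45692202 -0.12354665  0.012     ] tool mm [  23.4 -110.3  198.4]
[0.42147953 0.02479573 0.012     ] tool mm [ 24.4  42.2 198.5]
0.3060438 0.29830068
```

>>> send_rows([
  [0,0,0,1,-2,40,1],
  [0,0,0,0,0,40,1],
  [0,0,0,0,0,40,1],
  [0,0,0,0,0,16,1],
  [0,0,0,0,0,5,1],
  [0,0,0,0,0,5,1],
  [0,0,0,0,0,5,1],
  [0,0,0,0,0,3,1],
  [0,0,0,0,0,0,1],
  [0,0,0,0,0,0,1],
])

```text
time_s: 3.15
eef_pos: [0.455, -0.0132, 0.0572]
eef_rot: [0.0, -0.115, 0.993, -0.0]
wrist_force: [-0.2, -0.4, -0.6]
opening: 0.004
grasp_force: 0.0
```

```bash
python3 - <<'E'
from bench import ctrl
import cv2,pickle,numpy as np
o=ctrl.get_obs();c=ctrl.camera("wrist");s=ctrl.camera("side");pickle.dump((o,c,s),open("w2.pkl","wb"))
print(o["wrist_force"],o["joint_efforts"])
a=cv2.resize(c["color"][60:320,150:370],None,fx=1.8,fy=1.8);b=cv2.resize(s["color"][160:300,160:290],None,fx=3,fy=3)
C=np.zeros((470,790,3),np.uint8);C[:a.shape[0],:a.shape[1]]=a;C[:b.shape[0],400:400+b.shape[1]]=b
cv2.imwrite("pics/w2.png",C[:,:,::-1])
E
```

```text
[-0.23658212 -0.36004289 -0.64597034] [-2.55473817e-03 -3.42178810e+01 -2.78717279e+01 -5.58857282e-04
 -4.51121712e-03  2.62713555e-03]
```

View pics/w2.png

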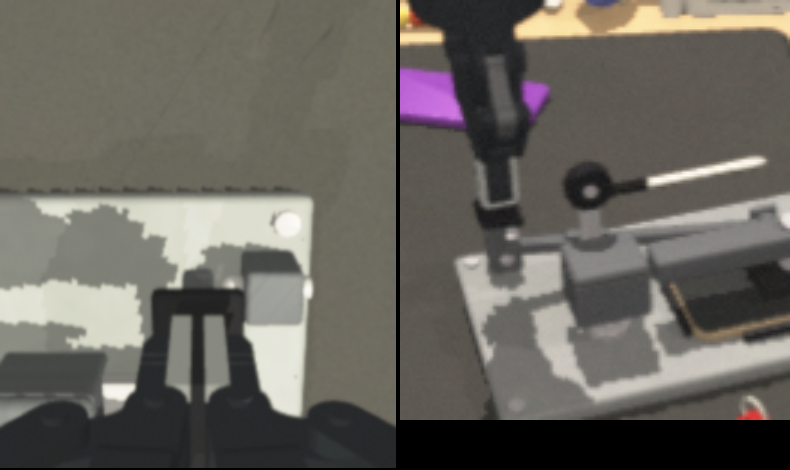

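The fingertips sit centred on the pedal and have partly depressed it, at wrist crop (197,300), clear of the knob. I'll keep pressing.

>>> send_rows([
  [0,0,0,0.3,0,2,1],
  [0,0,0,0.3,0,2,1],
  [0,0,0,0.3,0,2,1],
  [0,0,0,0,0,1,1],
  [0,0,0,0,0,1,1],
  [0,0,0,0,0,1,1],
  [0,0,0,0,0,0,1],
  [0,0,0,0,0,0,1],
  [0,0,0,0,0,0,1],
  [0,0,0,0,0,0,1],
])

```text
time_s: 4.25
eef_pos: [0.4537, -0.0132, 0.0477]
eef_rot: [0.0, -0.115, 0.993, -0.0]
wrist_force: [0.0, -0.3, -0.5]
opening: -0.001
grasp_force: 0.3
```

>>> send_rows([
  [0,0,0,0,0,0.7,1],
  [0,0,0,0,0,0.7,1],
  [0,0,0,0,0,0.7,1],
  [0,0,0,0,0,0.7,1],
  [0,0,0,0,0,0,1],
  [0,0,0,0,0,0,1],
  [0,0,0,0,0,0,1],
  [0,0,0,0,0,0,1],
  [0,0,0,0,0,0,1],
  [0,0,0,0,0,0,1],
])

```text
time_s: 5.25
eef_pos: [0.4537, -0.0133, 0.0449]
eef_rot: [-0.0, -0.115, 0.993, -0.0]
wrist_force: [0.3, 0.5, 0.7]
opening: 0.003
grasp_force: 0.4
```

>>> send_rows([
  [0,0,0,0,0,0.7,1],
  [0,0,0,0,0,0.7,1],
  [0,0,0,0,0,0.7,1],
  [0,0,0,0,0,0,1],
  [0,0,0,0,0,0,1],
  [0,0,0,0,0,0,1],
  [0,0,0,0,0,0,1],
  [0,0,0,0,0,0,1],
  [0,0,0,0,0,0,1],
  [0,0,0,0,0,0,1],
])

```text
time_s: 6.25
eef_pos: [0.4537, -0.0133, 0.0428]
eef_rot: [0.0, -0.115, 0.993, -0.0]
wrist_force: [0.6, 0.1, 0.9]
opening: -0.001
grasp_force: 0.4
```

```bash
python3 - <<'E'
from bench import ctrl
import cv2,pickle,numpy as np
o=ctrl.get_obs();c=ctrl.camera("wrist");s=ctrl.camera("side");pickle.dump((o,c,s),open("w3.pkl","wb"))
print(o["wrist_force"],o["joint_efforts"])
a=cv2.resize(c["color"][160:320,180:370],None,fx=2.4,fy=2.4);b=cv2.resize(s["color"][200:280,170:240],None,fx=4.7,fy=4.7)
C=np.zeros((470,790,3),np.uint8);C[:a.shape[0],:a.shape[1]]=a;C[:b.shape[0],460:460+b.shape[1]]=b
cv2.imwrite("pics/w3.png",C[:,:,::-1])
E
```

```text
[0.5583458  0.07694097 0.89183578] [ 6.37509394e-02 -3.45647478e+01 -2.70641077e+01  6.52072672e-02
 -1.21527622e-01  1.22939246e-04]
```

View pics/w3.png

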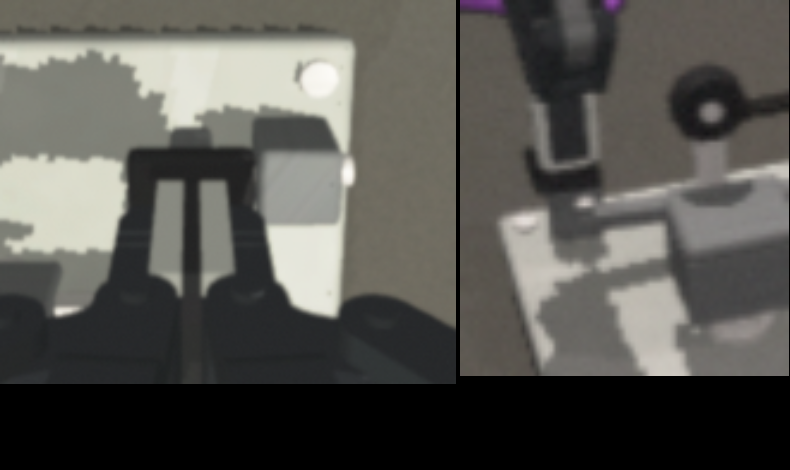

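The pedal follows the fingers down, at wrist crop (190,155) next to the block top at (300,190). I'll compare its height with the block top (38 mm) from the depth map.

```bash
python3 - <<'E'
import pickle
from h import *
o,c,s=pickle.load(open("w3.pkl","rb"));E,_=wE(o,c);z=c["z_map"]
def at(u,v):
    d=np.median(z[v-1:v+2,u-1:u+2]);a,r=ray(c,(u,v),E);f=r@E[:3,2];return a+r*d/f
for u,v in((305,240),(315,240),(310,235),(240,224),(259,223),(259,225),(278,224),(259,228),(290,180)):print(u,v,at(u,v).round(4))
E
```

```text
305 240 [0.4537 0.0149 0.038 ]
315 240 [0.4524 0.0205 0.038 ]
310 235 [0.4502 0.0169 0.0378]
240 224 [ 0.4422 -0.0239  0.0623]
259 223 [ 0.4399 -0.0151  0.0616]
259 225 [ 0.4405 -0.015   0.0625]
278 224 [ 0.4381 -0.0062  0.0621]
259 228 [ 0.4416 -0.0147  0.0634]
290 180 [0.428  0.0017 0.0115]
```

```bash
python3 - <<'E'
import pickle
from h import *
for f in("w2.pkl","w3.pkl"):
    o,c,s=pickle.load(open(f,"rb"));E,_=wE(o,c);z=c["z_map"];print(o["eef_pos"])
    for v in range(214,262,3):
        r=[]
        for u in (240,250,259,268,278):
            a,q=ray(c,(u,v),E);P=a+q*z[v,u]/(q@E[:3,2]);r.append("%.0f/%.0f/%.0f"%tuple((np.linalg.inv(_)@[*P,1])[:3]*1e3)+" z%.0f"%(P[2]*1e3))
        print(v,r)
E
```

```text
[ 0.45500563 -0.01316824  0.0572004 ]
214 ['-6/-12/44 z13', '-6/-5/45 z12', '8/1/9 z48', '7/6/12 z45', '-1/13/30 z27']
217 ['-9/-12/46 z11', '-9/-5/47 z11', '7/1/6 z51', '7/6/6 z51', '-2/13/28 z29']
220 ['-11/-12/46 z11', '12/-3/-11 z69', '13/1/-12 z69', '12/6/-11 z68', '12/11/-11 z68']
223 ['12/-8/-15 z72', '13/-3/-16 z73', '13/1/-16 z73', '12/6/-15 z72', '12/11/-15 z72']
226 ['11/-8/-16 z73', '11/-3/-17 z74', '11/1/-16 z73', '11/6/-17 z74', '11/11/-15 z73']
229 ['10/-8/-17 z74', '10/-3/-16 z73', '10/1/-17 z74', '9/6/-16 z73', '9/11/-16 z73']
232 ['8/-8/-16 z73', '8/-3/-16 z74', '8/1/-16 z73', '8/6/-16 z73', '8/11/-17 z74']
235 ['7/-8/-17 z74', '6/-3/-16 z73', '6/1/-16 z73', '75/2/-163 z220', '7/11/-17 z74']
238 ['4/-8/-15 z72', '10/-3/-26 z83', '10/1/-27 z84', '10/5/-28 z85', '4/11/-15 z72']
241 ['3/-8/-16 z73', '10/-3/-29 z87', '10/1/-30 z88', '10/5/-31 z88', '3/11/-15 z73']
244 ['1/-8/-15 z73', '10/-3/-33 z90', '10/1/-33 z90', '11/5/-34 z92', '1/11/-15 z72']
247 ['6/-7/-28 z86', '10/-3/-36 z94', '10/1/-36 z93', '10/5/-36 z94', '6/10/-28 z85']
250 ['6/-7/-32 z89', '10/-2/-39 z96',
[... 1013 characters left out ...]
8/10/-20 z63']
238 ['7/-8/-21 z64', '11/-3/-29 z72', '10/1/-27 z70', '10/5/-27 z70', '6/11/-19 z62']
241 ['5/-8/-20 z63', '10/-3/-30 z73', '10/1/-31 z74', '10/5/-31 z73', '5/11/-20 z63']
244 ['3/-8/-20 z62', '10/-3/-33 z76', '10/1/-33 z76', '10/5/-34 z77', '3/11/-20 z63']
247 ['6/-7/-28 z71', '10/-3/-36 z79', '10/1/-36 z79', '10/5/-36 z79', '6/10/-28 z71']
250 ['6/-7/-31 z74', '10/-2/-38 z81', '10/1/-39 z82', '10/5/-40 z83', '6/10/-31 z73']
253 ['6/-7/-34 z77', '9/-2/-41 z83', '10/1/-42 z85', '10/5/-41 z84', '5/10/-33 z76']
256 ['6/-7/-37 z80', '10/-2/-44 z86', '10/1/-44 z87', '10/5/-44 z87', '6/10/-36 z79']
259 ['6/-7/-39 z82', '10/-2/-47 z90', '11/1/-48 z91', '11/5/-48 z91', '6/9/-40 z82']
```

The depth map shows the physical fingertips lie about 20 mm behind the nominal TCP. The pedal is only 10 mm down, at 63 mm against 73 mm untouched. I'll continue down.

>>> send_rows([
  [0,0,0,0,0,2,1],
  [0,0,0,0,0,2,1],
  [0,0,0,0,0,2,1],
  [0,0,0,0,0,2,1],
  [0,0,0,0,0,2,1],
  [0,0,0,0,0,1,1],
  [0,0,0,0,0,1,1],
  [0,0,0,0,0,1,1],
  [0,0,0,0,0,1,1],
  [0,0,0,0,0,0,1],
])

```text
time_s: 7.35
eef_pos: [0.4538, -0.0132, 0.0286]
eef_rot: [0.0, -0.115, 0.993, 0.0]
wrist_force: [0.7, -0.6, 0.5]
opening: 0.0
grasp_force: 0.0
```

>>> send_rows([
  [0,0,0,0,0,0.7,1],
  [0,0,0,0,0,0.7,1],
  [0,0,0,0,0,0.7,1],
  [0,0,0,0,0,0.7,1],
  [0,0,0,0,0,0,1],
  [0,0,0,0,0,0,1],
  [0,0,0,0,0,0,1],
  [0,0,0,0,0,0,1],
  [0,0,0,0,0,0,1],
  [0,0,0,0,0,0,1],
])

```text
time_s: 8.35
eef_pos: [0.4537, -0.0133, 0.026]
eef_rot: [-0.0, -0.115, 0.993, 0.0]
wrist_force: [-1.6, 0.2, 0.8]
opening: -0.005
grasp_force: 0.8
```

```bash
cat > strip.py <<'E'
from bench import ctrl
import pickle
from h import *
o=ctrl.get_obs();c=ctrl.camera("wrist");s=ctrl.camera("side");pickle.dump((o,c,s),open("w4.pkl","wb"))
E,_=wE(o,c);z=c["z_map"];print(o["eef_pos"],o["wrist_force"])
for v in range(205,265,4):
        r=[]
        for u in (240,250,259,268,278):
            a,q=ray(c,(u,v),E);P=a+q*z[v,u]/(q@E[:3,2]);r.append("%.0f/%.0f/%.0f"%tuple((np.linalg.inv(_)@[*P,1])[:3]*1e3)+" z%.1f"%(P[2]*1e3))
        print(v,r)
E
python3 strip.py
```

```text
[ 0.45368096 -0.01325743  0.02598051] [-1.58881303  0.23092302  0.81242641]
205 ['11/-10/15 z11.4', '11/-4/15 z11.1', '11/1/15 z11.4', '11/7/14 z11.6', '11/12/14 z11.8']
209 ['9/-10/13 z12.5', '9/-4/14 z11.9', '9/1/14 z12.2', '9/7/14 z12.2', '9/12/14 z11.9']
213 ['6/-10/15 z11.1', '7/-4/14 z12.4', '9/1/8 z18.0', '6/7/14 z11.5', '6/12/14 z12.2']
217 ['17/-8/-18 z44.4', '16/-3/-17 z43.2', '17/1/-18 z44.3', '16/6/-17 z43.2', '17/10/-19 z44.6']
221 ['15/-8/-19 z45.5', '16/-3/-20 z46.3', '16/1/-21 z46.5', '15/6/-20 z45.6', '15/10/-20 z46.0']
225 ['14/-8/-22 z47.8', '14/-3/-20 z46.3', '14/1/-21 z46.7', '13/6/-20 z46.2', '14/10/-20 z46.4']
229 ['11/-8/-20 z45.8', '12/-3/-20 z46.5', '11/1/-20 z46.0', '12/6/-21 z47.1', '11/10/-20 z46.2']
233 ['9/-8/-20 z45.7', '9/-3/-20 z46.3', '9/1/-21 z46.5', '10/6/-21 z47.1', '10/10/-21 z46.7']
237 ['7/-8/-20 z46.1', '10/-3/-27 z52.7', '10/1/-25 z51.4', '10/5/-27 z52.7', '8/10/-21 z47.0']
241 ['5/-8/-20 z46.4', '10/-3/-30 z55.6', '10/1/-30 z56.1', '10/5/-30 z55.8', '5/11/-20 z45.9']
245 ['3/-8/-21 z46.6', '10/-3/-34 z59.9', '10/1/-35 z60.6', '10/5/-34 z60.0', '3/11/-20 z45.8']
249 ['6/-7/-31 z56.7', '10/-2/-38 z64.3', '10/1/-39 z64.6', '10/5/-38 z64.4', '6/10/-30 z56.3']
253 ['6/-7/-35 z60.9', '10/-2/-41 z67.0', '10/1/-41 z67.1', '10/5/-41 z66.8', '5/10/-33 z59.0']
257 ['7/-7/-39 z64.8', '10/-2/-45 z71.1', '10/1/-46 z71.9', '10/5/-46 z71.6', '6/10/-38 z64.3']
261 ['6/-7/-41 z67.2', '11/-2/-49 z75.4', '10/1/-49 z74.7', '10/5/-49 z75.1', '7/9/-42 z68.3']
```

>>> send_rows([
  [0,0,0,0,0,0.5,1],
  [0,0,0,0,0,0.5,1],
  [0,0,0,0,0,0.5,1],
  [0,0,0,0,0,0,1],
  [0,0,0,0,0,0,1],
  [0,0,0,0,0,0,1],
  [0,0,0,0,0,0,1],
  [0,0,0,0,0,0,1],
  [0,0,0,0,0,0,1],
  [0,0,0,0,0,0,1],
])

```text
time_s: 9.45
eef_pos: [0.4537, -0.0133, 0.0248]
eef_rot: [-0.0, -0.115, 0.993, -0.0]
wrist_force: [-3.5, 0.1, 6.6]
opening: 0.0
grasp_force: 3.5
```

>>> send_rows([
  [0,0,0,0,0,0.5,1],
  [0,0,0,0,0,0.5,1],
  [0,0,0,0,0,0.5,1],
  [0,0,0,0,0,0,1],
  [0,0,0,0,0,0,1],
  [0,0,0,0,0,0,1],
  [0,0,0,0,0,0,1],
  [0,0,0,0,0,0,1],
  [0,0,0,0,0,0,1],
  [0,0,0,0,0,0,1],
])

```text
time_s: 10.45
eef_pos: [0.4536, -0.0134, 0.0237]
eef_rot: [-0.0, -0.116, 0.993, -0.0]
wrist_force: [-6.9, 0.1, 13.4]
opening: 0.001
grasp_force: 6.6
```

>>> send_rows([
  [0,0,0,0,0,-2,1],
  [0,0,0,0,0,-3,1],
  [0,0,0,0,0,-5,1],
  [0,0,0,0,0,-10,1],
  [0,0,0,0,0,-20,1],
  [0,0,0,0,0,-30,1],
  [0,0,0,0,0,-30,1],
  [0,0,0,0,0,-10,0.3],
  [0,0,0,0,0,0,0.3],
  [0,0,0,0,0,0,0.3],
])

```text
time_s: 11.45
eef_pos: [0.4532, -0.0131, 0.1322]
eef_rot: [-0.0, -0.115, 0.993, 0.0]
wrist_force: [-1.3, 0.0, -0.1]
opening: 0.351
grasp_force: 0.0
```

```bash
python3 - <<'E'
from bench import ctrl
import pickle
from h import *
o=ctrl.get_obs();c=ctrl.camera("wrist");s=ctrl.camera("side");pickle.dump((o,c,s),open("w5.pkl","wb"))
E,T=wE(o,c);print(o["eef_pos"],o["opening"],o["time_s"])
w=lambda x,y,z:[.613+ .9734*x-.2293*y,-.0282+.2293*x+.9734*y,z]
for p in((-.155,.052,.048),(-.1,.032,.09),(-.1,.032,.104)):print(proj(c,w(*p),E))
cv2.imwrite("pics/w5.png",cv2.resize(c["color"][100:384,130:400],None,fx=2,fy=2)[:,:,::-1])
z=c["z_map"]
for v in range(140,330,5):
  print(v,*["%.0f"%(1e3*(a+q*z[v,u]/(q@E[:3,2]))[2]) for u in range(205,320,6) for a,q in[ray(c,(u,v),E)]])
E
```

```text
[ 0.45315355 -0.01311381  0.13224645] 0.35064339255143234 11.45
[258.25585298 185.30740974]
[230.38990386 274.83051802]
[228.65607019 285.93623669]
140 -0 -1 -0 1 0 -1 1 1 -1 1 1 -1 0 1 -1 -0 -1 1 -0 0
145 -1 1 -1 -0 -1 -1 -0 -0 1 -1 -1 -1 0 0 1 -1 1 1 -0 -0
150 -1 0 -1 1 0 -1 0 -1 -0 0 1 0 -1 0 -2 -0 -1 0 1 0
155 11 11 12 11 12 11 11 12 10 11 11 12 12 12 12 12 11 9 -0 1
160 11 11 11 12 11 13 12 12 12 12 13 12 11 13 13 14 11 0 1 -1
165 12 11 12 11 13 12 11 11 10 12 13 12 12 12 12 13 14 -1 0 0
170 12 13 10 12 12 11 12 47 49 49 48 48 12 11 11 12 12 0 0 1
175 12 12 13 11 12 12 12 49 48 48 49 48 12 15 16 16 12 0 -0 -0
180 11 13 13 12 12 12 13 48 49 47 49 49 16 33 33 33 12 -0 1 -0
185 12 11 11 12 12 12 12 48 49 48 49 49 28 37 37 39 37 -0 -0 -0
190 10 12 14 13 11 13 12 48 47 48 49 48 29 38 38 38 37 1 -1 1
195 11 12 12 12 12 13 14 50 48 49 47 49 18 38 39 38 38 0 -0 -0
200 11 13 12 12 12 11 13 47 47 48 48 48 12 38 38 38 38 -0 -0 -0
205 13 12 11 13 12 12 12 12 12 24 12 13 12 12 12 12 13 0 -1 -0
210 12 12 11 12 13 13 13 11 13 24 12 12 13 11 12 12 13 0 -0 -0
215 11 12 12 12 12 12 12 12 12 25 12
[... 881 characters left out ...]
04 12 11 11 25 12 12 11 12 12 176 191 190 197 199
285 199 191 192 180 103 104 12 12 12 25 13 11 12 11 12 176 190 191 200 199
290 202 295 191 180 102 103 11 11 11 25 12 13 12 12 11 177 190 195 203 203
295 205 204 191 181 20 19 12 16 12 24 11 12 12 11 12 177 191 198 204 205
300 208 208 191 180 19 21 11 18 12 24 13 12 13 12 12 178 191 199 208 208
305 211 211 190 182 20 22 12 17 12 25 11 13 13 12 11 13 191 199 210 209
310 218 219 191 183 20 20 12 18 12 25 12 13 12 12 13 13 191 220 218 219
315 221 222 190 20 20 21 12 19 11 24 12 12 12 13 13 12 191 221 222 221
320 223 223 191 27 19 19 12 18 12 24 13 13 12 12 12 12 191 224 223 222
325 226 225 30 31 20 20 15 20 12 24 13 12 12 13 12 13 -0 225 226 225
```

View pics/w5.png

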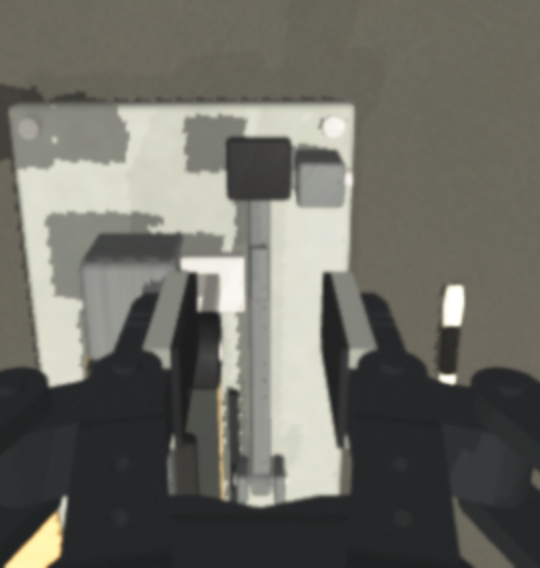

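The pedal sits at 48 mm with the hand off, so the detent holds. The knob's edge is seen at about u=241 and its top at 104 mm, between the fingers' inner faces. Next I move over the knob.

>>> send_rows([
  [0,0,0,-26,-9,0,0.3],
  [0,0,0,-26,-9,0,0.3],
  [0,0,0,0,0,20,0.3],
  [0,0,0,0,0,5,0.3],
  [0,0,0,0,0,0,0.3],
  [0,0,0,0,0,0,0.3],
  [0,0,0,0,0,0,0.3],
  [0,0,0,0,0,0,0.3],
  [0,0,0,0,0,0,0.3],
  [0,0,0,0,0,0,0.3],
])

```text
time_s: 12.55
eef_pos: [0.5086, -0.0189, 0.1084]
eef_rot: [0.0, -0.115, 0.993, -0.0]
wrist_force: [-1.1, 0.3, -0.7]
opening: 0.346
grasp_force: 0.0
```

```bash
python3 - <<'E'
from bench import ctrl
import pickle
from h import *
o=ctrl.get_obs();c=ctrl.camera("wrist");pickle.dump((o,c),open("w6.pkl","wb"))
E,T=wE(o,c);print(o["eef_pos"],o["opening"],o["time_s"]);Ti=np.linalg.inv(T)
z=c["z_map"];uu,vv=np.meshgrid(np.arange(150,370),np.arange(100,384));P=[]
for u,v in zip(uu.ravel(),vv.ravel()):
    a,q=ray(c,(u,v),E);p=a+q*z[v,u]/(q@E[:3,2]);P.append([*(Ti@[*p,1])[:3]*1e3,p[2]*1e3])
P=np.array(P)
k=P[(P[:,3]>80)&(P[:,3]<108)&(abs(P[:,1])<25)];t=k[k[:,3]>98]
print(len(k),"knob tool x,y,z pct",np.percentile(k[:,:3],[2,50,98],axis=0),np.percentile(t[:,:3],[2,50,98],axis=0))
f=P[(P[:,2]<-15)&(P[:,2]>-60)&(abs(P[:,1])<40)&(P[:,3]>112)]
for s in(-1,1):
    g=f[f[:,1]*s>0];print("finger",s,len(g),np.percentile(g[:,:3],[2,50,98],axis=0))
cv2.imwrite("pics/w6.png",cv2.resize(c["color"][100:384,130:400],None,fx=2,fy=2)[:,:,::-1])
E
```

```text
[ 0.50861765 -0.01893228  0.10838533] 0.34597802410282547 12.55
965 knob tool x,y,z pct [[-9.54794189 -6.01296502  4.04788768]
 [ 5.73835737 -0.36305292  6.90513275]
 [14.45151586  5.41178359 20.14336091]] [[-9.11543275 -6.00921477  3.97894939]
 [ 3.15448075 -0.36578639  6.08867843]
 [11.6445425   5.27313535  9.91366026]]
finger -1 1767 [[-10.52193992 -26.41492539 -59.22545999]
 [  6.57604076 -15.20424178 -46.40166079]
 [ 10.8256285  -13.3127242  -24.57441431]]
finger 1 1768 [[-10.53569005  16.46075721 -59.21672342]
 [  6.65203759  18.35799881 -46.35819464]
 [ 10.87427594  29.63384066 -24.71525588]]
```

View pics/w6.png

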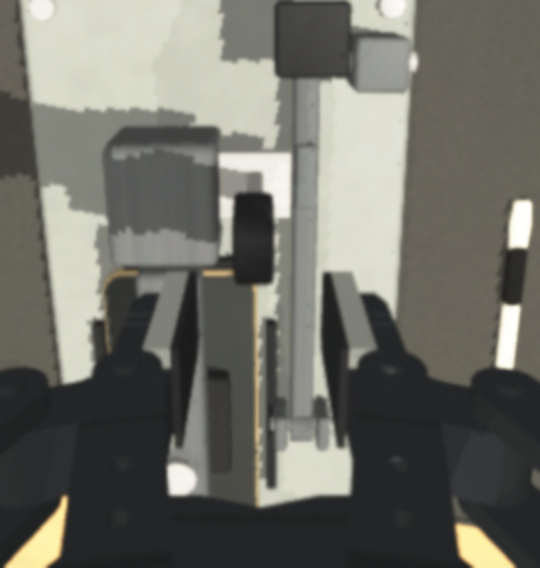

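The knob at crop (253,238) sits between the fingers at crop x=197 and 323, about 2 mm toward tool -y. I'll descend 55 mm with a 2 mm shift and grip.

>>> send_rows([
  [0,0,0,0,-2,15,0.3],
  [0,0,0,0,0,15,0.3],
  [0,0,0,0,0,15,0.3],
  [0,0,0,0,0,10,0.3],
  [0,0,0,0,0,0,0.3],
  [0,0,0,0,0,0,1],
  [0,0,0,0,0,0,1],
  [0,0,0,0,0,0,1],
  [0,0,0,0,0,0,1],
  [0,0,0,0,0,0,1],
])

```text
time_s: 13.6
eef_pos: [0.5093, -0.0206, 0.0536]
eef_rot: [0.0, -0.116, 0.993, -0.0]
wrist_force: [-1.4, 3.5, 3.8]
opening: 0.126
grasp_force: 60.1
```

>>> send_rows([
  [0,0,0,0,2,0,1],
  [0,0,0,0,2,0,1],
  [0,0,0,0,2,0,1],
  [0,0,0,0,2,0,1],
  [0,0,0,0,2,0,1],
  [0,0,0,0,2,0,1],
  [0,0,0,0,2,0,1],
  [0,0,0,0,0,0,1],
  [0,0,0,0,0,0,1],
  [0,0,0,0,0,0,1],
])

```text
time_s: 14.6
eef_pos: [0.5065, -0.009, 0.0535]
eef_rot: [0.001, -0.115, 0.993, -0.002]
wrist_force: [0.2, -6.8, 2.3]
opening: 0.127
grasp_force: 59.9
```

>>> send_rows([
  [0,0.6,0,0,0,-2.3,1],
  [0,1.2,0,-0.1,0,-4.6,1],
  [0,1.2,0,0,0,-4.6,1],
  [0,1.2,0,-0.1,0,-4.6,1],
  [0,1.2,0,-0.1,0,-4.6,1],
  [0,1.2,0,-0.1,0,-4.6,1],
  [0,1.2,0,0,0,-4.6,1],
  [0,1.2,0,-0.1,0,-4.6,1],
  [0,0,0,0,0,0,1],
  [0,0,0,0,0,0,1],
])

```text
time_s: 15.6
eef_pos: [0.5095, -0.0082, 0.0872]
eef_rot: [-0.077, -0.115, 0.99, -0.011]
wrist_force: [2.9, -6.4, -3.4]
opening: 0.128
grasp_force: 59.2
```

```bash
python3 - <<'E'
from bench import ctrl
import pickle
from h import *
o=ctrl.get_obs();c=ctrl.camera("wrist");s=ctrl.camera("side");pickle.dump((o,c,s),open("w7.pkl","wb"))
print(o)
a=cv2.resize(c["color"][100:384,130:400],None,fx=1.4,fy=1.4);b=cv2.resize(s["color"][150:300,160:370],None,fx=1.9,fy=1.9)
C=np.zeros((420,790,3),np.uint8);C[:a.shape[0],:a.shape[1]]=a;C[:b.shape[0],385:385+b.shape[1]]=b
cv2.imwrite("pics/w7.png",C[:,:,::-1])
E
```

```text
{'time_s': 15.6, 'q': array([-0.20289651,  0.29749966,  1.74452191, -0.07212904,  1.24070129,
       -1.97673885]), 'dq': array([-0.00172316, -0.00432901,  0.00520328,  0.00242   , -0.00545756,
       -0.00018815]), 'joint_efforts': array([  3.37521248, -45.83674908, -28.61457467,   1.53855365,
         2.1459116 ,   0.19845786]), 'eef_pos': array([ 0.50948804, -0.00817899,  0.087217  ]), 'eef_rot': array([-0.0771727 , -0.11502139,  0.99030453, -0.01055474]), 'wrist_force': array([ 2.85284805, -6.42063329, -3.39470566]), 'torque': array([-1.07544046, -0.64198236,  0.39375715]), 'grasp_force': 59.21274662017822, 'opening': 0.12811428569520505}
```

View pics/w7.png

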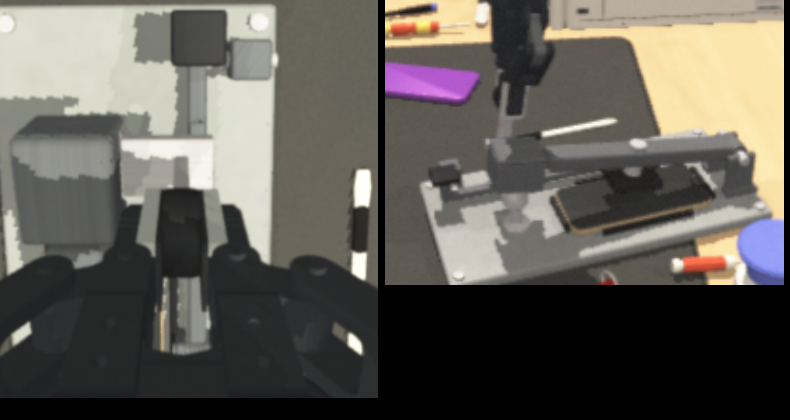

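The coupler is up off the ball, seen at side crop (515,210), the knob is held between the pads, and the pedal is still down. I'll continue the lift.

>>> send_rows([
  [0,1.2,0,-0.1,0,-4.6,1],
  [0,1.2,0,0,0,-4.6,1],
  [0,1.2,0,-0.1,0,-4.6,1],
  [0,1.2,0,-0.1,0,-4.6,1],
  [0,1.2,0,0,0,-4.6,1],
  [0,1.2,0,-0.1,0,-4.6,1],
  [0,1.2,0,-0.1,0,-4.6,1],
  [0,1.2,0,0,0,-4.6,1],
  [0,1.2,0,-0.1,0,-4.6,1],
  [0,1.2,0,-0.1,0,-4.6,1],
])

```text
time_s: 16.7
eef_pos: [0.5216, -0.0053, 0.1311]
eef_rot: [-0.18, -0.113, 0.977, -0.023]
wrist_force: [4.9, -6.7, -6.1]
opening: 0.13
grasp_force: 59.1
```

>>> send_rows([
  [0,0.7,0,0,0,-2.6,1],
  [0,0,0,0,0,0,1],
  [0,0,0,0,0,0,1],
  [0,0,0,0,0,0,1],
  [0,0,0,0,0,0,1],
  [0,0,0,0,0,0,1],
  [0,0,0,0,0,0,1],
  [0,0,0,0,0,0,1],
  [0,0,0,0,0,0,1],
  [0,0,0,0,0,0,1],
])

```text
time_s: 17.7
eef_pos: [0.5225, -0.0051, 0.1333]
eef_rot: [-0.186, -0.113, 0.976, -0.023]
wrist_force: [5.0, -6.4, -4.5]
opening: 0.129
grasp_force: 59.2
```

```bash
python3 - <<'E'
from bench import ctrl
import pickle
from h import *
o=ctrl.get_obs();c=ctrl.camera("wrist");s=ctrl.camera("side");pickle.dump((o,c,s),open("w8.pkl","wb"))
print(o["dq"],np.degrees(2*np.arctan(o["eef_rot"][0]/o["eef_rot"][2])),o["eef_pos"],o["grasp_force"],o["opening"])
E,T=wE(o,c);w=lambda x,y,z:[.613+ .9734*x-.2293*y,-.0282+.2293*x+.9734*y,z]
p=proj(c,w(-.155,.052,.048),E).astype(int);print(p)
z=c["z_map"]
if 0<=p[1]<384:print("pedal z",(lambda a,q:a+q*z[p[1],p[0]]/(q@E[:3,2]))(*ray(c,p,E)))
a=cv2.resize(c["color"][100:384,130:400],None,fx=1.4,fy=1.4);b=cv2.resize(s["color"][150:300,160:370],None,fx=1.9,fy=1.9)
C=np.zeros((420,790,3),np.uint8);C[:a.shape[0],:a.shape[1]]=a;C[:b.shape[0],385:385+b.shape[1]]=b
cv2.imwrite("pics/w8.png",C[:,:,::-1])
E
```

```text
[-2.17090581e-03 -3.73962424e-05  6.57453109e-04 -3.37606602e-04
 -5.22130694e-04  5.18939861e-04] -21.532551173538405 [ 0.5225267  -0.00514975  0.13328677] 59.203795194625854 0.12944991762038302
[268 139]
pedal z [ 0.44998503 -0.01368775  0.04852384]
```

View pics/w8.png

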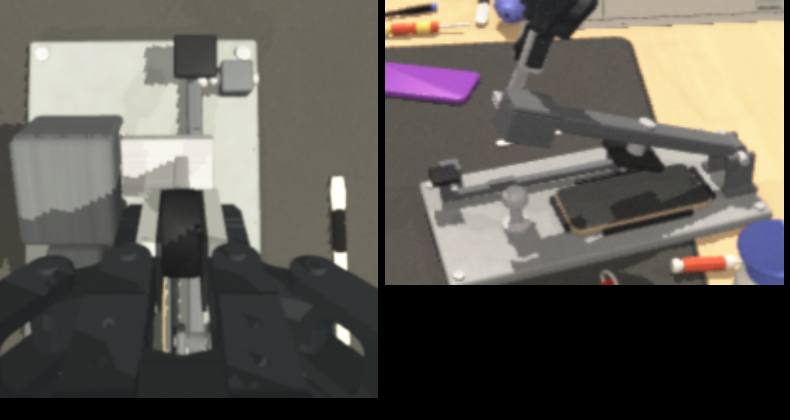

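The clamp arm is raised by 80 mm at 21.5°, with the ball at side crop (515,200) and the phone clear. The pedal is still down at 48 mm and the grip is steady.

```bash
python3 -c "
from bench import ctrl
print(ctrl.hand_in())"
```

```text
the job is handed in; nothing more can be done
None
```

The job is handed in: the safety lever stays down on its detent by itself, the latch knob is pulled clear, and the arm holds the clamp's front end about 8 cm up, steady, at about 18 s of the allowed 45 s; no verdict was returned.

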